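# Unload the cap torque tester and zero its peak pointer

### The arm

A 7-joint arm with a two-finger parallel gripper is mounted at the origin on a cart in front of the work surface, level with it; the furniture and walls round the work are solid. World frame = base frame: x ahead of the robot, y to its left, z up, the work surface at z = 0. Lengths are in m, angles in rad, forces in N, time in s.
With the tool pointing down it reaches from about 0.4 to 0.85 m from the base axis. Payload 4.5 kg.
Tool frame: the origin (TCP) lies at the very end of the fingers, on their centre line; the grasp point (between the pads) lies 19 mm behind it; z points along the fingers, y is the line along which they close (so a half turn about z gives the same grasp; the last joint's range is limited). The gripper opens to 88 mm and grips with 3 to 60 N. Pads are 18 mm wide; open, the fingers measure 123 mm over their backs; the gripper's body (75 mm by 187 mm) begins 45 mm behind the grasp point.
Start: joints at [-1.071, 0.689, -0.195, 1.565, 0.157, 0.902, -0.215], TCP at [0.281, 0.558, 0.239] pointing down, gripper open.
Joint ranges: [-3.01, 3.01], [-0.46, 2.08], [-1.47, 1.51], [0.13, 2.56], [-1, 4.14], [0.04, 2.09], [-2.66, 2.66]. Speed limits (rad/s): [2.57, 2.57, 3.14, 3.14, 3.14, 3.14, 3.14].

### API

Orientations are given as a unit quaternion [x, y, z, w].
In Python, from plant import r gives the robot as it stands. The module is installed in compiled form; this text tells all that it offers.
- The arm moves only by the tool step_arm, never from a script. Its argument "increments" is a list of rows, each a list of 2 entries, a list of its own where there are three numbers: the shift along the world's x, y, z in cm, then the turn, a rotation vector about the world's x, y, z in degrees. A call has exactly 10 rows; each row shifts and turns the commanded pose from where the row before left it; what a row does not reach is not made up. A row lasts 1/10 s, in which the tool goes at most 50 mm and 8.59 degrees, less where a joint would pass 70% of its speed; a pose out of reach is approached as far as the arm can. A call is refused whole if a number of a shift passes 5 or a number of a turn 8.59, either way. A call with a gripper value outside its range is refused whole. "fingers" is the opening, from 0 (shut) to 1 (fully open), set as the call begins (left out, the last holds). The fingers move at their own pace and stop on an object; "grip_force" is the grip in N (left out, the last holds). Time passes only in rows, so rows that do not move let the fingers close, or fill a call up. It gives the time, the measured TCP pose, the force, the opening and the grip force at its end, in the units of the state.
- r.get_state(): the state, without advancing time (a new reading comes with each control period).
- r.snapshot(name): name is "scene" or "top" or "wrist"; returns (picture, depth): 400x640x3 uint8, red, green, blue; 400x640 float32, m along the optical axis (not along the pixel's ray), 0 where there is no reading.
- r.calibration(name): a dict with "fov_y" (degrees; the focal length in pixels is half the picture's height over the tangent of half this angle, whatever the lens; pixels are square), "cx", "cy" (the principal point, pixels), "R" (3x3) and "t" (3): a world point X has camera coordinates R X + t. Camera axes: x right, y down, z forward; pixel columns grow to the right and rows downward; lengths in m; the calibration is good to about 2 mm. A picture is of the moment at which its call begins: read the wrist's pose just before it. calibration takes no time and is no camera call; for the wrist camera it gives the pose at the moment of the call.
- r.finish_job(): hands the job in; it is judged then, once.
The state is a dict: "clock": time; "q": joint angles; "qd": joint speeds; "joint_torque": joint torques, N m; "tool_pos": TCP position; "eef_rot": TCP orientation; "contact_force": force on the tool from outside, world axes, zero at the start; "moment": the same for the moment, N m; "opening": opening from 0.0 (shut) to 1.0 (fully open); "finger_force": force on a finger pad.
Only numpy, scipy, OpenCV 4.12 (cv2) and the standard library are available. Lean on these libraries where they do the work, as an engineer would, in place of code of your own. Each camera call takes 0.05 s, during which the arm holds its last target. There are 200 camera calls.

### The job

The amber bottle standing on the cap torque tester has been tested: lift it off, keep it upright, and stand it squarely on the floor of the empty compartment of the blue tray, with its cap at the same end as on the bottle already there, then let go of it. Only then, with the tester empty, turn the black knob on the dial anticlockwise until its red peak pointer is fully back at the zero stop (the green mark), and let go. Leave the other bottle in the tray and the specimen cup where they stand.

Things in the scene. Friction and masses are not known exactly. Their poses are not given: they have to be found in the camera images.
- tester: Fixed grey box with a blue band, 250 x 170 x 55 mm; origin under its centre, front is -x. Rear: steel plate, top at 66 mm, where the bottle stands between six rubber pegs 14 mm tall, about 3 mm clear of it: lift it straight up over 20 mm. Front: flat white dial, 116 mm diameter, centred 65 mm before the origin; green zero mark at its front left (-x, +y), with a small stop pin (drawn only).
- knob_grip (a point): On the axis of the dial's black knob, 86 mm above the worktop. The knob is an upright bar 56 long (x), 14 thick (y), 34 mm high, its top 12 mm above this point, on a disc of 48 mm diameter, its top 20 mm below this point. The point turns with it: x runs along the bar to the red pointer's end, z up. Grip across the 14 mm from above, fingertips at most 19 mm below this point.
- peak (a joint): Angle of the knob with its red peak pointer, rad: 0 at the zero stop (hard end of travel, pointer on the green mark), growing clockwise seen from above, up to 4.71. Friction about 0.05 N m, no spring: it stays where it is left. Starts between 1.3 and 2.6, which may need more than one grasp.
- bottle_mid (a point): The tested bottle: amber, oblong, 84 x 46 x 112 mm, 110 to 230 g. Body 86 mm high; white cap, 33 mm diameter, 20 mm off the middle towards one end (+x). Site at mid length and width, 56 mm above the underside; x to the cap's end, z up. Grip the body across its 46 mm, up to 25 mm above the point. On the tester its cap end points to the tester's +y.
- other_mid (a point): An identical bottle that already stands in the tray's other compartment; the same point and axes. Its cap is at the front end (-x) of the tray. Loose: leave it alone.
- tray_free (a point): Floor centre of the tray's empty compartment, 4 mm above the worktop; axes as the tray's, z up. The fixed blue tray is 108 x 164 x 28 mm, walls 4 mm; a divider makes two compartments of 100 (x) by 76 mm (y), centres 80 mm apart; the full one lies towards -y. The bottle's length belongs along x, its cap towards -x.
- tray_front (a point): Middle of the top edge of the tray's front wall (-x end, white label on its outside), 28 mm above the worktop; axes as the tray's. Caps belong at this end.
- cup_mid (a point): Bystander: specimen cup with a red cap, 62 mm diameter, 67 mm high, loose, standing on the worktop near its front edge; the point is its centre half-way up. Leave it alone.
Mind the look-alikes: they are no part of the job. Leave any purple look-alike of the part that bears bottle_mid alone.

How it is judged:
On the way, in this order (a step that is already met when the one before it is completed fails the run):
1. the tested bottle stands on the floor of the tray's empty compartment, upright, square, cap at the front end, and released (horizontal distance between bottle_mid and tray_free below 0.028 m and z of bottle_mid in the frame of tray_free below 0.061 m and angle between bottle_mid's own z axis and vertical below 0.08 rad and angle between the x axis of bottle_mid and the x axis of tray_free, either way round below 0.25 rad and x of tray_front in the frame of bottle_mid above 0.02 m and contact force between the fingers and anything else below 0.1 N), for 0.2 s.
2. the peak pointer is back at the zero stop (value of joint peak below 0.06 rad), for 0.2 s.
At the end, for the whole second after the job is handed in: The tested bottle stands on the floor of the compartment that was empty (its middle within 28 mm of the compartment's centre, tilt under 0.08 rad), its length within 0.25 rad of the tray's, its cap at the tray's front end like the other bottle's; the peak pointer is within 0.06 rad of the zero stop (horizontal distance between bottle_mid and tray_free below 0.028 m and z of bottle_mid in the frame of tray_free below 0.061 m and angle between bottle_mid's own z axis and vertical below 0.08 rad and angle between the x axis of bottle_mid and the x axis of tray_free, either way round below 0.25 rad and x of tray_front in the frame of bottle_mid above 0.02 m and value of joint peak below 0.06 rad); the robot touches nothing.
It fails at once if the tested bottle is tipped by more than 0.6 rad (angle between bottle_mid's own z axis and vertical above 0.6 rad).
It fails at once if the bottle already in the tray is moved by more than 20 mm or tipped (distance of other_mid from where it was at the start of the episode above 0.02 m or angle between other_mid's own z axis and vertical above 0.3 rad).
It fails at once if the specimen cup is moved by more than 30 mm (distance of cup_mid from where it was at the start of the episode above 0.03 m).
It also fails if it takes over 64 s, if anything falls off the work surface, if the arm or the gripper's body presses on something with over 40 N, if the wrist force passes 120 N, or if a joint passes its speed limit or range.

## Working session

There is one attempt and no reset: what is moved stays moved. The work goes in short steps, Python scripts to look and compute and a tool call to move; the robot and the scene stay as the last step left them, time stands still between calls to the robot, and variables do not carry over. Pictures are saved under pics/ and viewed, at most 10 in all, crops included, and the job is handed in when it is done.

Besides the shell and the picture viewer there is one more tool, called after "Request:" by a JSON object that holds its "fn" and its "kwargs". step_arm: Moves the arm, as the interface text tells. Its arguments: {"type":"object","properties":{"increments":{"type":"array","items":{"type":"array"}},"fingers":{"type":"number"},"grip_force":{"type":"number"}},"required":["increments"]}

```bash
mkdir -p pics; cat > h.py <<'E'
import numpy as np,cv2
from plant import r
def snap(n,f=None):
    c=r.calibration(n); p,d=r.snapshot(n)
    if f: cv2.imwrite('pics/'+f,p[:,:,::-1])
    return p,d,c
def foc(c): return 200/np.tan(np.radians(c['fov_y'])/2)
def onplane(c,u,v,z):
    R=np.array(c['R']);t=np.array(c['t']);o=-R.T@t
    d=R.T@np.array([(u-c['cx'])/foc(c),(v-c['cy'])/foc(c),1.])
    return o+d*(z-o[2])/d[2]
def cloud(d,c):
    v,u=np.mgrid[:400,:640];R=np.array(c['R']);t=np.array(c['t'])
    P=np.stack([(u-c['cx'])/foc(c)*d,(v-c['cy'])/foc(c)*d,d],-1)
    return (P-t)@R
E
python3 - <<'E'
from h import *
for n in('scene','top'):
    p,d,c=snap(n,n+'0.png'); np.savez(n+'0.npz',p=p,d=d); print(n,c)
s=r.get_state();print(s['clock'],s['tool_pos'],s['eef_rot'],s['opening'])
E
```

```text
scene {'fov_y': 50.22580288365202, 'cx': 324.5086328887654, 'cy': 197.55410767190656, 'R': array([[-0.70733956, -0.70661176,  0.01925015],
       [-0.39621861,  0.37378002, -0.83862942],
       [ 0.5853901 , -0.60082303, -0.54436212]]), 't': array([0.34448473, 0.28639617, 0.61763492])}
top {'fov_y': 55.28607120401266, 'cx': 322.15293995881365, 'cy': 195.62531455792904, 'R': array([[ 0.01028829, -0.99964124, -0.02472935],
       [-0.98985644, -0.00667687, -0.1419142 ],
       [ 0.14169818,  0.02593856, -0.98957002]]), 't': array([0.02814323, 0.51936419, 0.86846736])}
0.1 [0.28049055 0.55789511 0.23800806] [ 2.30742579e-01  9.73014491e-01 -8.06594606e-04 -1.08111716e-04] 0.996696801325952
```

View pics/top0.png

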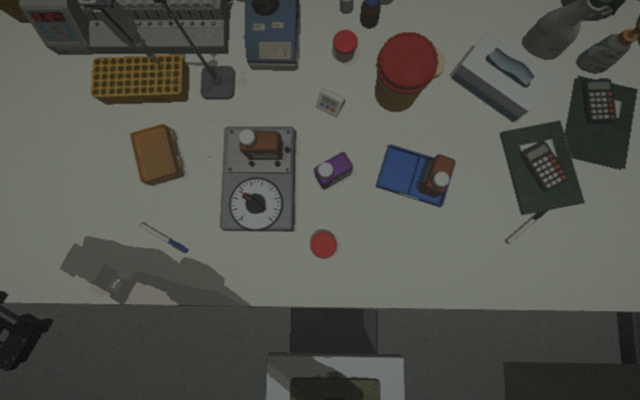

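View pics/scene0.png

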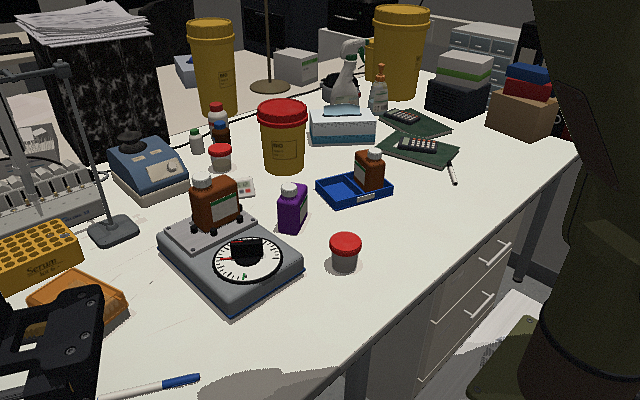

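The top view shows the bottles that could be confused. The amber one on the tester is at (262,145) with its cap at (247,136). The purple look-alike is at (333,170) and the amber one in the tray at (438,175). The brown box at (157,153) and the dark amber vial at (370,12) are clearly other things. I choose the amber bottle on the tester. The free compartment is at (402,168), the dial at (256,203), and the cup at (323,243).

```bash
cat > m.py <<'E'
from h import *
def rect(P,m,name):
    q=P[m][:,:2].astype(np.float32)
    r_=cv2.minAreaRect(q*1000); print(name,len(q),'c',np.round(r_[0],1),'size',np.round(r_[1],1),'ang',round(r_[2],1),'med',np.round(np.median(P[m],0)*1000,1))
E
python3 - <<'E'
from m import *
z=np.load('top0.npz');p,d=z['p'],z['d'];c=r.calibration('top');P=cloud(d,c)
hsv=cv2.cvtColor(p,cv2.COLOR_RGB2HSV);H,S,V=[hsv[...,i].astype(int) for i in range(3)];Z=P[...,2]
def box(u0,u1,v0,v1):
    m=np.zeros((400,640),bool);m[v0:v1,u0:u1]=1;return m
def big(m):
    n,l,s,_=cv2.connectedComponentsWithStats(m.astype(np.uint8));k=1+np.argmax(s[1:,4]);return l==k
T=box(215,300,120,235)
print('z hist tester',np.percentile(Z[T],[5,25,50,75,95]))
rect(P,big(T&(Z>.045)&(Z<.06)),'tester top')
rect(P,big(T&(Z>.125)),'body+cap');rect(P,big(T&(Z>.165)),'cap')
rect(P,big(T&(Z>.138)&(Z<.165)),'bodytop')
T=box(370,460,135,215)
rect(P,big(T&(Z>.018)&(Z<.036)),'tray walls')
rect(P,big(T&(H>100)&(H<125)&(S>120)&(Z<.05)),'tray blue')
rect(P,big(T&(Z>.06)&(Z<.1)),'other body');rect(P,big(T&(Z>.105)),'other cap')
T=box(300,345,225,265);rect(P,big(T&(Z>.05)),'cup')
T=box(310,360,145,195);rect(P,big(T&(Z>.06)),'purple')
# red pointer
T=box(225,290,178,232)
m=T&((H<8)|(H>172))&(S>130)&(V>60);rect(P,m,'redptr')
m=T&(Z>.088)&(Z<.11);rect(P,m,'knob')
m=T&(V>130);v,u=np.nonzero(big(m));e=cv2.fitEllipse(cv2.convexHull(np.stack([u,v],1).astype(np.int32)));print(e,onplane(c,*e[0],.058))
a=cv2.resize(p[110:235,205:345],None,fx=5,fy=4.6,interpolation=cv2.INTER_CUBIC)
cv2.imwrite('pics/crop1.png',np.clip(a[:,:,::-1]*1.5,0,255))
E
```

```text
z hist tester [-0.00037916  0.04947246  0.05878499  0.06647618  0.15277531]
tester top 2876 c [561.3 185.5] size [252.1 170.3] ang 0.1 med [528.9 174.1  55.8]
body+cap 933 c [535.5  85.9] size [316.6  84.4] ang 42.9 med [614.6 164.1 152.6]
cap 230 c [508.5 109.1] size [307.3  33.1] ang 34.2 med [619.5 184.3 178.3]
bodytop 615 c [620.4 164.7] size [82.  44.6] ang 89.5 med [614.2 153.6 152. ]
tray walls 512 c [ 573.4 -191.7] size [164.2 110.9] ang 72.3 med [ 556.  -183.4   26.7]
tray blue 1596 c [ 573.8 -189.2] size [158. 105.] ang 72.4 med [ 581.3 -163.1    5. ]
other body 628 c [ 565.8 -234.8] size [47.3 84.8] ang 68.0 med [ 573.1 -229.8   89.3]
other cap 207 c [ 546.6 -226.9] size [34.  32.6] ang 56.9 med [ 546.  -226.   115.9]
cup 572 c [403.8  27.8] size [59.6 59.2] ang 63.5 med [404.5  26.8  67.6]
purple 777 c [504.1  -9.6] size [212.4  87.7] ang 13.1 med [572.7   7.3  86.6]
redptr 5 c [508.  200.9] size [8.1 1.6] ang 48.0 med [507.9 200.2 100.5]
knob 162 c [496.5 185. ] size [55.6 13.9] ang 52.4 med [495.3 184.3  98.4]Traceback (most recent call last):
  File "<stdin>", line 23, in <module>
  File "<stdin>", line 7, in big
    return _wrapfunc(a, 'argmax', axis=axis, out=out, **kwds)
    return bound(*args, **kwds)
ValueError: attempt to get argmax of an empty sequence
```

```bash
python3 - <<'E'
from m import *
z=np.load('top0.npz');p,d=z['p'],z['d'];c=r.calibration('top');P=cloud(d,c);Z=P[...,2]
hsv=cv2.cvtColor(p,cv2.COLOR_RGB2HSV);H,S,V=[hsv[...,i].astype(int) for i in range(3)]
m=np.zeros((400,640),bool);m[178:232,225:290]=1
for n,k in (('green',m&(H>40)&(H<90)&(S>60)),('red',m&((H<10)|(H>170))&(S>90))):
    v,u=np.nonzero(k);q=onplane(c,u.mean(),v.mean(),.058) if len(u) else None
    print(n,len(u),q, None if q is None else np.degrees(np.arctan2(q[1]-.1852,q[0]-.4965)))
a=P[25:115,370:440];k=a[...,2]>.15;print('bin',a[k].min(0),a[k].max(0))
k=(P[...,2]>.2)&(P[...,0]<.75)&(P[...,0]>.35);print('tall in ws',k.sum(),[P[k][:,:].min(0),P[k].max(0)] if k.any() else '')
a=cv2.resize(p[110:235,205:345],None,fx=5,fy=4.6,interpolation=cv2.INTER_CUBIC)
cv2.imwrite('pics/crop1.png',np.clip(a[:,:,::-1]*1.5,0,255))
E
```

```text
green 1 [0.46031463 0.22360566 0.058     ] 133.29503186746206
red 26 [0.51469848 0.21116554 0.058     ] 54.97451945369494
bin [ 0.39074621 -0.21534951  0.1500244 ] [0.85332766 0.00907407 0.93381038]
tall in ws 1033 [array([0.39074621, 0.00907407, 0.93381038]), array([0.39074621, 0.00907407, 0.93381038])][ WARN:0@0.183] global loadsave.cpp:1063 imwrite_ Unsupported depth image for selected encoder is fallbacked to CV_8U.
```

View pics/crop1.png

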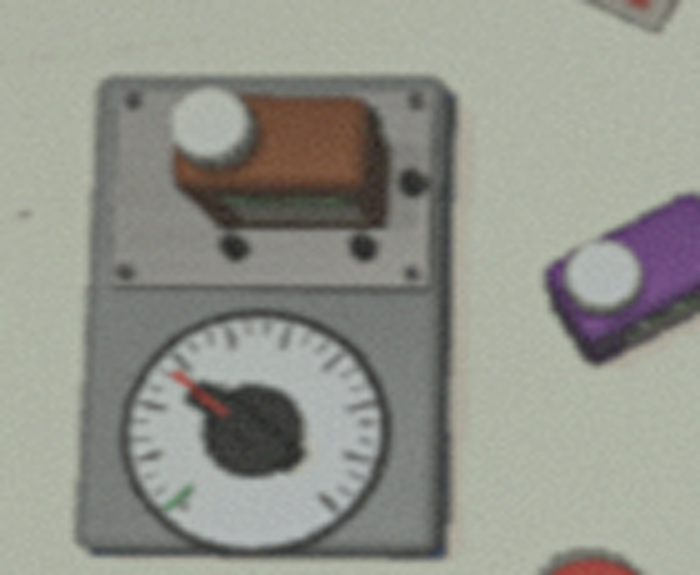

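The crop confirms the choice. The amber bottle stands between the black pegs with its cap at the left (+y) end. The red pointer is near (175,375), the green mark near (180,498), and the purple look-alike is off the tester.

Request:
{"fn": "step_arm", "kwargs": {"increments": [[[1.7,-1.97,0],[0,0,-3.2]],[[1.7,-1.97,0],[0,0,-3.2]],[[1.7,-1.97,0],[0,0,-3.2]],[[1.7,-1.97,0],[0,0,-3.2]],[[1.7,-1.97,0],[0,0,-3.2]],[[1.7,-1.97,0],[0,0,-3.2]],[[1.7,-1.97,0],[0,0,-3.2]],[[1.7,-1.97,0],[0,0,-3.2]],[[1.7,-1.97,0],[0,0,-3.2]],[[1.7,-1.97,0],[0,0,-3.2]]], "fingers": 1}}

```text
clock: 1.1
tool_pos: [0.451, 0.3604, 0.2384]
eef_rot: [0.491, 0.871, -0.0, -0.0]
contact_force: [0.5, 0.0, -0.3]
opening: 0.998
finger_force: 0.0
```

Request:
{"fn": "step_arm", "kwargs": {"increments": [[[1.7,-1.97,0],[0,0,-3.2]],[[1.7,-1.97,0],[0,0,-3.2]],[[1.7,-1.97,0],[0,0,-3.2]],[[1.7,-1.97,0],[0,0,-3.2]],[[1.7,-1.97,0],[0,0,-3.2]],[[1.7,-1.97,0],[0,0,-3.2]],[[1.7,-1.97,0],[0,0,-3.2]],[[1.7,-1.97,0],[0,0,-3.2]],[[1.7,-1.97,0],[0,0,-3.2]],[[0,0,0],[0,0,0]]]}}

```text
clock: 2.1
tool_pos: [0.6059, 0.1793, 0.2383]
eef_rot: [0.694, 0.72, -0.001, 0.002]
contact_force: [0.1, -0.5, -0.5]
opening: 1.0
finger_force: 0.0
```

```bash
cat >> h.py <<'E'
from scipy.spatial.transform import Rotation as Ro
def st():
    s=r.get_state();y=Ro.from_quat(s['eef_rot']).as_matrix();print(round(s['clock'],2),'tcp',np.round(s['tool_pos']*1000,1) if hasattr(s['tool_pos'],'shape') else s['tool_pos'],'yaw_y',round(np.degrees(np.arctan2(y[1,1],y[0,1])),2),'z',np.round(y[:,2],3),'open',round(s['opening'],3),'F',np.round(s['contact_force'],1),'ff',np.round(s['finger_force'],1),'q7',round(s['q'][6],2))
E
python3 - <<'E'
from m import *
st();p,d,c=snap('wrist','w1.png');P=cloud(d,c);Z=P[...,2]
def big(m):
    n,l,s,_=cv2.connectedComponentsWithStats(m.astype(np.uint8));k=1+np.argmax(s[1:,4]);return l==k
near=(abs(P[...,0]-.62)<.1)&(abs(P[...,1]-.165)<.1)
rect(P,big(near&(Z>.14)&(Z<.16)),'body');rect(P,big(near&(Z>.17)&(Z<.185)),'cap')
E
```

```text
2.1 tcp [605.9 179.3 238.3] yaw_y 2.11 z [ 0.001 -0.004 -1.   ] open 1.0 F [ 0.1 -0.5 -0.5] ff 0.0 q7 -0.28
body 3168 c [624.6 166.5] size [82.8 46. ] ang 89.4 med [621.3 157.1 152.4]
cap 1575 c [624.9 186.2] size [33.7 34. ] ang 87.9 med [624.2 187.8 178.7]
```

View pics/w1.png

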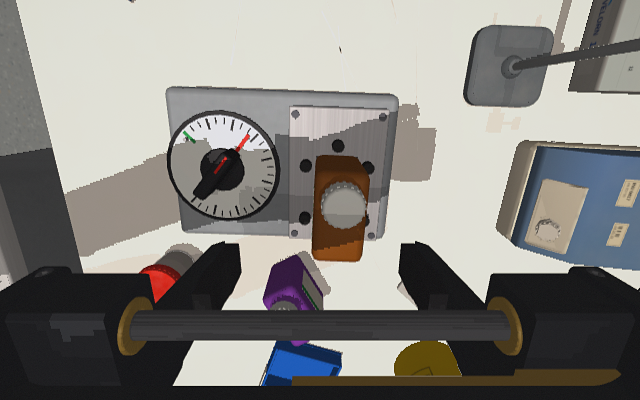

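The wrist view shows the amber bottle at (340,210) with clear room for both fingers. The two cameras agree on its centre to about 4 mm, at roughly (0.623, 0.166).

Request:
{"fn": "step_arm", "kwargs": {"increments": [[[0.85,-0.7,0],[0,0,-1]],[[0.85,-0.7,0],[0,0,-1]],[[0,0,-1],[0,0,0]],[[0,0,-2],[0,0,0]],[[0,0,-2],[0,0,0]],[[0,0,-2],[0,0,0]],[[0,0,-2],[0,0,0]],[[0,0,-1.5],[0,0,0]],[[0,0,-0.5],[0,0,0]],[[0,0,0],[0,0,0]]], "fingers": 1}}

```text
clock: 3.15
tool_pos: [0.6202, 0.1702, 0.128]
eef_rot: [0.704, 0.71, -0.001, -0.0]
contact_force: [0.7, -0.3, -0.3]
opening: 0.999
finger_force: 0.0
```

Request:
{"fn": "step_arm", "kwargs": {"increments": [[[0,0,0],[0,0,0]],[[0,0,0],[0,0,0]],[[0,0,0],[0,0,0]],[[0,0,0],[0,0,0]],[[0,0,0],[0,0,0]],[[0,0,0],[0,0,0]],[[0,0,0],[0,0,0]],[[0,0,0],[0,0,0]],[[0,0,0],[0,0,0]],[[0,0,0],[0,0,0]]], "fingers": 0, "grip_force": 25}}

```text
clock: 4.15
tool_pos: [0.6211, 0.1702, 0.129]
eef_rot: [0.704, 0.71, 0.0, 0.0]
contact_force: [0.8, -0.2, 3.7]
opening: 0.523
finger_force: 24.7
```

Request:
{"fn": "step_arm", "kwargs": {"increments": [[[0,0,0.5],[0,0,0]],[[0,0,1],[0,0,0]],[[0,0,1],[0,0,0]],[[0,0,1],[0,0,0]],[[0,0,1.5],[0,0,0]],[[0,0,1.5],[0,0,0]],[[0,0,1.5],[0,0,0]],[[0,0,1.5],[0,0,0]],[[0,0,0.5],[0,0,0]],[[0,0,0],[0,0,0]]]}}

```text
clock: 5.15
tool_pos: [0.6212, 0.1703, 0.2299]
eef_rot: [0.704, 0.71, 0.001, 0.0]
contact_force: [-0.5, 0.0, -1.5]
opening: 0.521
finger_force: 24.7
```

```bash
cat > b.py <<'E'
from m import *
def big(m):
    n,l,s,_=cv2.connectedComponentsWithStats(m.astype(np.uint8));k=1+np.argmax(s[1:,4]);return l==k
def bottle(cam='top'):
    s=r.get_state();t=np.array(s['tool_pos']);p,d,c=snap(cam);P=cloud(d,c);Z=P[...,2]-t[2]
    near=(np.hypot(P[...,0]-t[0],P[...,1]-t[1])<.06)
    hsv=cv2.cvtColor(p,cv2.COLOR_RGB2HSV)
    rect(P,big(near&(Z>.043)&(Z<.06)&(hsv[...,1]<60)&(hsv[...,2]>90)),'cap')
    am=near&(hsv[...,0]<18)&(hsv[...,1]>90);rect(P,big(am&(Z>.012)&(Z<.034)),'body')
E
python3 - <<'E'
from b import *
st();bottle('wrist')
E
```

```text
5.15 tcp [621.2 170.3 229.9] yaw_y 0.51 z [ 0.002  0.001 -1.   ] open 0.521 F [-0.5  0.  -1.5] ff 24.7 q7 -0.28
cap 5249 c [621. 189.] size [29.4 34.4] ang 90.0 med [621.1 190.1 280.2]
body 4037 c [622.1 179.7] size [57.3 46.1] ang 89.4 med [625.3 201.6 253. ]
```

Request:
{"fn": "step_arm", "kwargs": {"increments": [[[-0.2,-1.6,0],[0,0,3.6]],[[-0.2,-1.6,0],[0,0,3.6]],[[-0.2,-1.6,0],[0,0,3.6]],[[-0.2,-1.6,0],[0,0,3.6]],[[-0.2,-1.6,0],[0,0,3.6]],[[-0.2,-1.6,0],[0,0,3.6]],[[-0.2,-1.6,0],[0,0,3.6]],[[-0.2,-1.6,0],[0,0,3.6]],[[-0.2,-1.6,0],[0,0,3.6]],[[-0.2,-1.6,0],[0,0,3.6]]]}}

```text
clock: 6.2
tool_pos: [0.5999, 0.0094, 0.2277]
eef_rot: [0.449, 0.894, -0.001, -0.001]
contact_force: [-0.0, -0.1, -1.6]
opening: 0.521
finger_force: 24.7
```

Request:
{"fn": "step_arm", "kwargs": {"increments": [[[-0.2,-1.6,0],[0,0,3.6]],[[-0.2,-1.6,0],[0,0,3.6]],[[-0.2,-1.6,0],[0,0,3.6]],[[-0.2,-1.6,0],[0,0,3.6]],[[-0.2,-1.6,0],[0,0,3.6]],[[-0.2,-1.6,0],[0,0,3.6]],[[-0.2,-1.6,0],[0,0,3.6]],[[-0.2,-1.6,0],[0,0,3.6]],[[-0.2,-1.6,0],[0,0,3.6]],[[0,0,0],[0,0,0]]]}}

```text
clock: 7.2
tool_pos: [0.5814, -0.1372, 0.2276]
eef_rot: [0.185, 0.983, -0.001, -0.001]
contact_force: [-1.0, -0.2, -2.0]
opening: 0.52
finger_force: 24.7
```

```bash
python3 - <<'E'
from b import *
st();bottle('wrist')
p,d,c=snap('wrist','w2.png');P=cloud(d,c)
hsv=cv2.cvtColor(p,cv2.COLOR_RGB2HSV)
m=(hsv[...,0]>100)&(hsv[...,0]<125)&(hsv[...,1]>120)&(d>0)&(P[...,2]<.04)&(np.hypot(P[...,0]-.573,P[...,1]+.19)<.13)
rect(P,big(m),'tray')
E
```

```text
7.2 tcp [ 581.4 -137.2  227.6] yaw_y 68.66 z [-0.003 -0.002 -1.   ] open 0.52 F [-1.  -0.2 -2. ] ff 24.7 q7 1.11
cap 5241 c [ 564.7 -131.5] size [34.1 30.2] ang 65.0 med [ 563.1 -130.7  278. ]
body 4052 c [ 573.  -133.9] size [46.4 57.3] ang 67.5 med [ 552.9 -123.5  250.8]
tray 4510 c [ 575.3 -196.4] size [173.2 105.9] ang 72.4 med [ 555.8 -182.8    5.5]
```

View pics/w2.png

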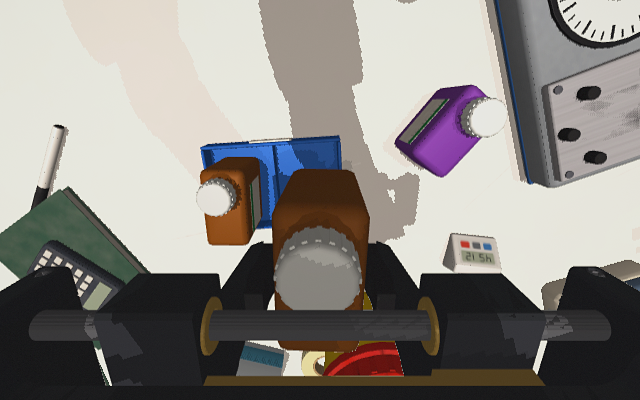

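The wrist view shows the held bottle over the tray. The other bottle is at (230,200) on the full side, the empty compartment is at (310,180), and the white label on the front wall is at the top (270,138).

Request:
{"fn": "step_arm", "kwargs": {"increments": [[[0.05,-0.8,0],[0,0,1.9]],[[0.1,-0.75,0],[0,0,1.9]],[[0,0,-1],[0,0,0]],[[0,0,-2],[0,0,0]],[[0,0,-2],[0,0,0]],[[0,0,-2],[0,0,0]],[[0,0,-2],[0,0,0]],[[0,0,-1.5],[0,0,0]],[[0,0,-0.5],[0,0,0]],[[0,0,0],[0,0,0]]]}}

```text
clock: 8.3
tool_pos: [0.5837, -0.148, 0.1177]
eef_rot: [0.15, 0.989, 0.0, -0.001]
contact_force: [0.3, 0.4, -0.9]
opening: 0.521
finger_force: 24.7
```

```bash
python3 - <<'E'
from b import *
st();bottle('wrist')
E
```

```text
8.3 tcp [ 583.7 -148.   117.7] yaw_y 72.75 z [-0.002  0.001 -1.   ] open 0.521 F [ 0.3  0.4 -0.9] ff 24.7 q7 1.12
cap 5271 c [ 566.5 -143.6] size [34.2 30.7] ang 67.2 med [ 564.9 -143.   168.1]
body 4042 c [ 575.1 -145.5] size [46.3 57.5] ang 72.1 med [ 554.3 -135.5  141. ]
```

Request:
{"fn": "step_arm", "kwargs": {"increments": [[[-0.1,-0.5,0],[0,0,0]],[[0,0,-1],[0,0,0]],[[0,0,-1],[0,0,0]],[[0,0,-1],[0,0,0]],[[0,0,-1],[0,0,0]],[[0,0,-0.6],[0,0,0]],[[0,0,-0.2],[0,0,0]],[[0,0,-0.2],[0,0,0]],[[0,0,0],[0,0,0]],[[0,0,0],[0,0,0]]]}}

```text
clock: 9.35
tool_pos: [0.5835, -0.1544, 0.0691]
eef_rot: [0.15, 0.989, 0.0, 0.0]
contact_force: [0.2, -0.2, -0.9]
opening: 0.525
finger_force: 24.7
```

Request:
{"fn": "step_arm", "kwargs": {"increments": [[[0,0,-0.2],[0,0,0]],[[0,0,-0.1],[0,0,0]],[[0,0,-0.1],[0,0,0]],[[0,0,0],[0,0,0]],[[0,0,0],[0,0,0]],[[0,0,0],[0,0,0]],[[0,0,0],[0,0,0]],[[0,0,0],[0,0,0]],[[0,0,0],[0,0,0]],[[0,0,0],[0,0,0]]]}}

```text
clock: 10.35
tool_pos: [0.5841, -0.1536, 0.0664]
eef_rot: [0.15, 0.989, 0.0, 0.001]
contact_force: [-1.1, 1.1, 10.0]
opening: 0.515
finger_force: 24.8
```

Contact of 10 N upward shows the bottle is on the floor. I release it with only a small opening, because the neighbouring bottle is close.

Request:
{"fn": "step_arm", "kwargs": {"increments": [[[0,0,0.05],[0,0,0]],[[0,0,0],[0,0,0]],[[0,0,0],[0,0,0]],[[0,0,0],[0,0,0]],[[0,0,0],[0,0,0]],[[0,0,0],[0,0,0]],[[0,0,0],[0,0,0]],[[0,0,0],[0,0,0]],[[0,0,0],[0,0,0]],[[0,0,0],[0,0,0]]], "fingers": 0.66}}

```text
clock: 11.35
tool_pos: [0.5832, -0.1544, 0.0652]
eef_rot: [0.15, 0.989, 0.0, -0.0]
contact_force: [-0.1, -0.5, -0.3]
opening: 0.667
finger_force: 0.0
```

Request:
{"fn": "step_arm", "kwargs": {"increments": [[[0,0,1],[0,0,0]],[[0,0,1.5],[0,0,0]],[[0,0,2],[0,0,0]],[[0,0,2],[0,0,0]],[[0,0,2],[0,0,0]],[[0,0,2],[0,0,0]],[[0,0,2],[0,0,0]],[[0,0,1.5],[0,0,0]],[[0,0,0],[0,0,0]],[[0,0,0],[0,0,0]]]}}

```text
clock: 12.35
tool_pos: [0.5832, -0.1544, 0.206]
eef_rot: [0.15, 0.989, -0.0, 0.001]
contact_force: [-0.4, -0.4, -0.4]
opening: 0.663
finger_force: 0.0
```

```bash
python3 - <<'E'
from b import *
st();p,d,c=snap('wrist','w3.png');P=cloud(d,c);Z=P[...,2]
for n,x,y in(('new',.5856,-.1536),('other',.566,-.235)):
    k=np.hypot(P[...,0]-x,P[...,1]-y)<.048
    rect(P,big(k&(Z>.08)&(Z<.1)),n+' body');rect(P,big(k&(Z>.106)&(Z<.125)),n+' cap')
E
```

```text
12.35 tcp [ 583.2 -154.4  206. ] yaw_y 72.71 z [ 0.001 -0.    -1.   ] open 0.663 F [-0.4 -0.4 -0.4] ff 0.0 q7 1.18
new body 2723 c [ 588.4 -153.5] size [45.9 82.7] ang 71.4 med [ 597.4 -156.1   90.4]
new cap 1297 c [ 570.  -147.8] size [33.9 33.8] ang 8.4 med [ 568.4 -147.4  116.8]
other body 2752 c [ 568.4 -234.7] size [46.  82.6] ang 68.4 med [ 577.3 -229.9   90.5]
other cap 1326 c [ 550.4 -227.3] size [33.7 34. ] ang 89.6 med [ 549.2 -225.4  116.7]
```

View pics/w3.png

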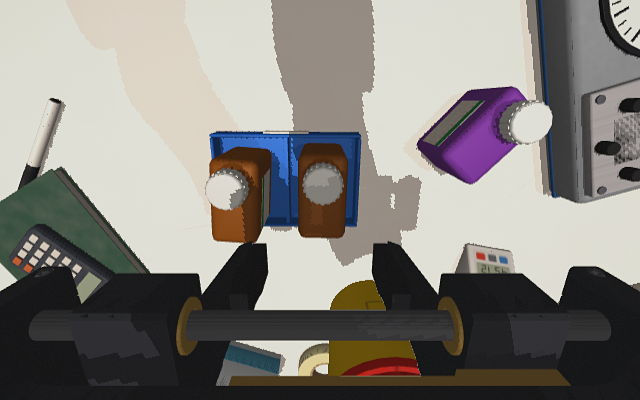

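The bottle stands in the free compartment at (322,190), upright, with its cap at the same end as the other's. Its measured centre is about 3 mm from the target, and the other bottle at (238,195) is undisturbed. Next is the knob.

Request:
{"fn": "step_arm", "kwargs": {"increments": [[[-0.43,1.7,0],[0,0,-5.5]],[[-0.43,1.7,0],[0,0,-5.5]],[[-0.43,1.7,0],[0,0,-5.5]],[[-0.43,1.7,0],[0,0,-5.5]],[[-0.43,1.7,0],[0,0,-5.5]],[[-0.43,1.7,0],[0,0,-5.5]],[[-0.43,1.7,0],[0,0,-5.5]],[[-0.43,1.7,0],[0,0,-5.5]],[[-0.43,1.7,0],[0,0,-5.5]],[[-0.43,1.7,0],[0,0,-5.5]]]}}

```text
clock: 13.4
tool_pos: [0.5393, 0.0163, 0.2043]
eef_rot: [0.591, 0.806, -0.001, -0.001]
contact_force: [-0.2, 0.4, -0.6]
opening: 0.66
finger_force: 0.0
```

Request:
{"fn": "step_arm", "kwargs": {"increments": [[[-0.43,1.7,0],[0,0,-5.5]],[[-0.43,1.7,0],[0,0,-5.5]],[[-0.43,1.7,0],[0,0,-5.5]],[[-0.43,1.7,0],[0,0,-5.5]],[[-0.43,1.7,0],[0,0,-5.5]],[[-0.43,1.7,0],[0,0,-5.5]],[[-0.43,1.7,0],[0,0,-5.5]],[[-0.43,1.7,0],[0,0,-5.5]],[[-0.43,1.7,0],[0,0,-5.5]],[[-0.43,1.7,0],[0,0,-5.5]]]}}

```text
clock: 14.4
tool_pos: [0.4963, 0.1862, 0.2044]
eef_rot: [0.897, 0.442, -0.001, 0.0]
contact_force: [-1.1, 0.1, 0.0]
opening: 0.663
finger_force: 0.0
```

```bash
python3 - <<'E'
from b import *
for cam in('wrist','top'):
    st();p,d,c=snap(cam,'k_'+cam+'.png');P=cloud(d,c);Z=P[...,2]
    k=np.hypot(P[...,0]-.4965,P[...,1]-.185)<.045
    hsv=cv2.cvtColor(p,cv2.COLOR_RGB2HSV)
    try: rect(P,big(k&(Z>.085)&(Z<.105)),cam+' knob')
    except Exception as e: print(cam,e)
    m=k&((hsv[...,0]<8)|(hsv[...,0]>172))&(hsv[...,1]>120)
    if m.any(): print('red',m.sum(),np.median(P[m],0))
E
```

```text
14.4 tcp [496.3 186.2 204.4] yaw_y -37.5 z [-0.002 -0.001 -1.   ] open 0.663 F [-1.1  0.1  0. ] ff 0.0 q7 -0.8
wrist knob 939 c [499.9 185.9] size [54.9 13.7] ang 53.0 med [501.5 188.   98.7]
red 179 [0.51467159 0.20151294 0.09908697]
14.45 tcp [495.2 190.2 204.1] yaw_y -37.42 z [-0.003  0.002 -1.   ] open 0.662 F [-0.1  2.7 -0.3] ff 0.0 q7 -0.81
top knob 156 c [495.8 184.1] size [54.  13.9] ang 52.4 med [495.1 183.8  98.5]
red 6 [0.50593945 0.19882476 0.09891503]
```

Request:
{"fn": "step_arm", "kwargs": {"increments": [[[0.2,-0.4,-1],[0,0,0]],[[0,0,-2],[0,0,0]],[[0,0,-2],[0,0,0]],[[0,0,-2],[0,0,0]],[[0,0,-2],[0,0,0]],[[0,0,-2],[0,0,0]],[[0,0,-1.5],[0,0,0]],[[0,0,-0.4],[0,0,0]],[[0,0,0],[0,0,0]],[[0,0,0],[0,0,0]]]}}

```text
clock: 15.5
tool_pos: [0.4997, 0.1809, 0.0766]
eef_rot: [0.896, 0.444, 0.0, 0.0]
contact_force: [0.1, 0.4, -0.7]
opening: 0.656
finger_force: 0.0
```

```bash
python3 -c "
from h import *
st()"
```

```text
15.5 tcp [499.7 180.9  76.6] yaw_y -37.32 z [ 0.001 -0.    -1.   ] open 0.656 F [ 0.1  0.4 -0.7] ff 0.0 q7 -0.72
```

Request:
{"fn": "step_arm", "kwargs": {"increments": [[[-0.1,0.2,0],[0,0,0]],[[-0.1,0.2,-0.2],[0,0,0]],[[0,0,-0.2],[0,0,0]],[[0,0,-0.1],[0,0,0]],[[0,0,0],[0,0,0]],[[0,0,0],[0,0,0]],[[0,0,0],[0,0,0]],[[0,0,0],[0,0,0]],[[0,0,0],[0,0,0]],[[0,0,0],[0,0,0]]]}}

```text
clock: 16.5
tool_pos: [0.4972, 0.1856, 0.0713]
eef_rot: [0.896, 0.444, 0.0, 0.0]
contact_force: [-0.2, 0.0, 0.5]
opening: 0.658
finger_force: 0.0
```

Request:
{"fn": "step_arm", "kwargs": {"increments": [[[0,0,0],[0,0,0]],[[0,0,0],[0,0,0]],[[0,0,0],[0,0,0]],[[0,0,0],[0,0,0]],[[0,0,0],[0,0,0]],[[0,0,0],[0,0,0]],[[0,0,0],[0,0,0]],[[0,0,0],[0,0,0]],[[0,0,0],[0,0,0]],[[0,0,0],[0,0,0]]], "fingers": 0, "grip_force": 25}}

```text
clock: 17.5
tool_pos: [0.4979, 0.1851, 0.0713]
eef_rot: [0.896, 0.444, 0.001, 0.001]
contact_force: [3.8, -3.0, -2.4]
opening: 0.152
finger_force: 25.0
```

```bash
python3 -c "
from h import *
st()"
```

```text
17.5 tcp [497.9 185.1  71.3] yaw_y -37.33 z [ 0.001 -0.001 -1.   ] open 0.152 F [ 3.8 -3.  -2.4] ff 25.0 q7 -0.73
```

Request:
{"fn": "step_arm", "kwargs": {"increments": [[[0,0,0],[0,0,4]],[[0,0,0],[0,0,4]],[[0,0,0],[0,0,4]],[[0,0,0],[0,0,4]],[[0,0,0],[0,0,4]],[[0,0,0],[0,0,4]],[[0,0,0],[0,0,4]],[[0,0,0],[0,0,4]],[[0,0,0],[0,0,4]],[[0,0,0],[0,0,4]]]}}

```text
clock: 18.5
tool_pos: [0.4987, 0.1849, 0.0713]
eef_rot: [0.69, 0.724, 0.001, 0.001]
contact_force: [4.9, -2.8, -3.7]
opening: 0.155
finger_force: 25.0
```

```bash
python3 -c "
from h import *
st();print(r.get_state()['moment'])"
```

```text
18.5 tcp [498.7 184.9  71.3] yaw_y 2.8 z [ 0.003 -0.    -1.   ] open 0.155 F [ 4.9 -2.8 -3.7] ff 25.0 q7 -0.33
[-0.68434009 -0.92531597 -0.03180564]
```

Turning well. I go on to just short of the stop.

Request:
{"fn": "step_arm", "kwargs": {"increments": [[[0,0,0],[0,0,4]],[[0,0,0],[0,0,4]],[[0,0,0],[0,0,4]],[[0,0,0],[0,0,4]],[[0,0,0],[0,0,4]],[[0,0,0],[0,0,4]],[[0,0,0],[0,0,4]],[[0,0,0],[0,0,4]],[[0,0,0],[0,0,4]],[[0,0,0],[0,0,3]]]}}

```text
clock: 19.5
tool_pos: [0.4993, 0.1852, 0.0713]
eef_rot: [0.408, 0.913, 0.001, 0.001]
contact_force: [6.9, -1.9, -5.0]
opening: 0.155
finger_force: 25.0
```

Request:
{"fn": "step_arm", "kwargs": {"increments": [[[0,0,0],[0,0,1.5]],[[0,0,0],[0,0,1.5]],[[0,0,0],[0,0,1]],[[0,0,0],[0,0,1]],[[0,0,0],[0,0,1]],[[0,0,0],[0,0,0]],[[0,0,0],[0,0,0]],[[0,0,0],[0,0,0]],[[0,0,0],[0,0,0]],[[0,0,0],[0,0,0]]]}}

```text
clock: 20.5
tool_pos: [0.4993, 0.1853, 0.0713]
eef_rot: [0.362, 0.932, 0.001, 0.001]
contact_force: [5.8, -1.5, -4.2]
opening: 0.16
finger_force: 25.0
```

```bash
python3 -c "
from h import *
st();print(r.get_state()['moment'])"
```

```text
20.5 tcp [499.3 185.3  71.3] yaw_y 47.53 z [ 0.003  0.    -1.   ] open 0.16 F [ 5.8 -1.5 -4.2] ff 25.0 q7 0.12
[-0.43612215 -1.23118813 -0.5391455 ]
```

A reaction moment of −0.54 N m shows it is on the stop. I release, rise and check.

Request:
{"fn": "step_arm", "kwargs": {"increments": [[[0,0,0],[0,0,0]],[[0,0,0],[0,0,0]],[[0,0,0],[0,0,0]],[[0,0,0],[0,0,0]],[[0,0,0],[0,0,0]],[[0,0,0],[0,0,0]],[[0,0,0],[0,0,0]],[[0,0,0],[0,0,0]],[[0,0,0],[0,0,0]],[[0,0,0],[0,0,0]]], "fingers": 0.66}}

```text
clock: 21.5
tool_pos: [0.4972, 0.1856, 0.0712]
eef_rot: [0.361, 0.933, 0.0, -0.0]
contact_force: [0.4, 0.1, -0.0]
opening: 0.662
finger_force: 0.0
```

Request:
{"fn": "step_arm", "kwargs": {"increments": [[[0,0,1],[0,0,0]],[[0,0,1.5],[0,0,0]],[[0,0,2],[0,0,0]],[[0,0,2],[0,0,0]],[[0,0,2],[0,0,0]],[[0,0,2],[0,0,0]],[[0,0,2],[0,0,0]],[[0,0,1.5],[0,0,0]],[[0,0,0],[0,0,0]],[[0,0,0],[0,0,0]]]}}

```text
clock: 22.5
tool_pos: [0.4971, 0.1855, 0.2115]
eef_rot: [0.361, 0.933, 0.0, 0.0]
contact_force: [0.2, 0.9, -0.2]
opening: 0.658
finger_force: 0.0
```

```bash
python3 - <<'E'
from b import *
st();p,d,c=snap('wrist');P=cloud(d,c);Z=P[...,2]
k=np.hypot(P[...,0]-.4975,P[...,1]-.185)<.05
rect(P,big(k&(Z>.085)&(Z<.105)),'knob')
hsv=cv2.cvtColor(p,cv2.COLOR_RGB2HSV)
h=hsv[...,0];s=hsv[...,1]
near=np.hypot(P[...,0]-.499,P[...,1]-.1855)<.06
for n,m in(('red',((h<8)|(h>172))&(s>120)&(Z<.068)),('green',(h>40)&(h<90)&(s>90))):
    m=m&near
    if m.any():
        q=np.median(P[m],0);print(n,m.sum(),q,np.degrees(np.arctan2(q[1]-.1855,q[0]-.499)))
v,u=np.nonzero(near);cv2.imwrite('pics/k2.png',cv2.resize(p[v.min():v.max(),u.min():u.max(),::-1],None,fx=3,fy=3))
E
```

```text
22.5 tcp [497.1 185.5 211.5] yaw_y 47.71 z [ 0.  0. -1.] open 0.658 F [ 0.2  0.9 -0.2] ff 0.0 q7 0.19
knob 895 c [499.8 185.4] size [14.  56.5] ang 45.2 med [497.5 187.5  98.7]
red 92 [0.47248592 0.21246998 0.06336886] 134.51162011000284
green 23 [0.4621825  0.22245315 0.06133196] 134.89464023000238
```

View pics/k2.png

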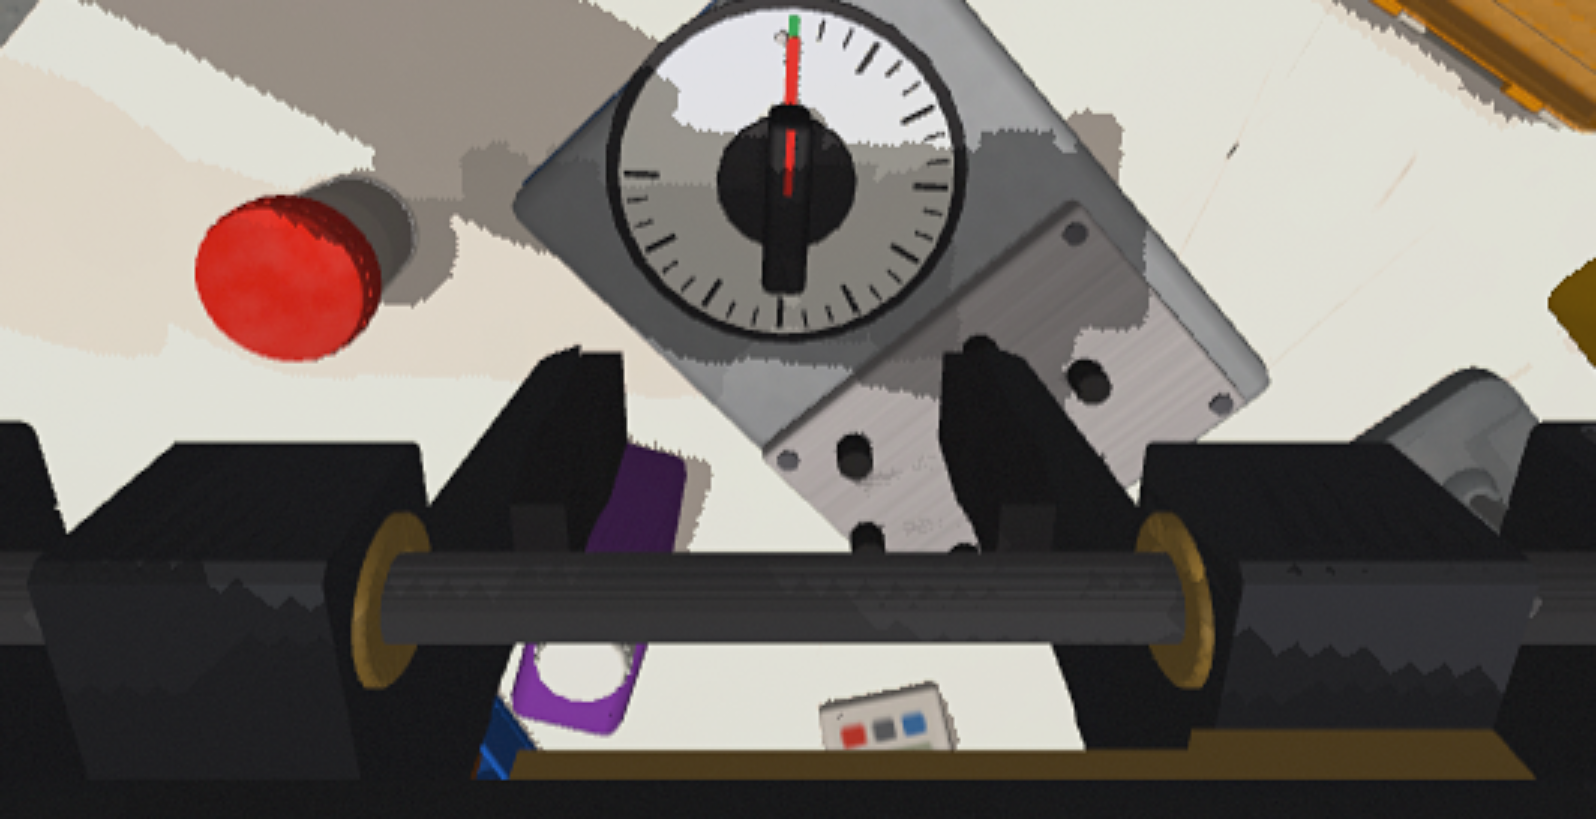

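The red pointer (792,70) lies in line with the green mark (794,25). They agree to 0.4° (134.5° against 134.9°), the knob is free and the cup hasn't been touched. That crop came out larger than the 800 x 600 limit. I hand the job in.

```bash
python3 -c "
from plant import r
print(r.finish_job())"
```

```text
the job is handed in; nothing more can be done
None
```

I handed the job in with the tested bottle upright in the tray's free compartment, its cap at the front, and the peak pointer back on the green zero mark; the hand-in returned no verdict, and my last picture was over the 800 x 600 viewing limit.

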